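Lock the leak-test collar with its index pin

ROBOT

A 6-joint arm with a two-finger parallel gripper is mounted at the origin on the work surface. World frame = base frame: x ahead of the robot, y to its left, z up, the work surface at z = 0. Lengths are in mm, angles in rad, forces in N, time in s.
With the tool pointing down it reaches from about 300 to 775 mm from the base axis. Payload 14.6 kg.
Tool frame: the origin (TCP) lies on the front face of the gripper's body, between the roots of the fingers; the fingertips stand 97 mm ahead of it and the grasp point (between the pads) lies 78 mm ahead of it; z points along the fingers, y is the direction in which the jaws open and shut (so a half turn about z gives the same grasp; the last joint's range is limited). The gripper opens to 94 mm and grips with 3 to 60 N. Pads are 16 mm wide; open, the fingers measure 119 mm over their backs; the gripper's body (75 mm by 177 mm) begins 78 mm behind the grasp point.
Start: joints at [-1.246, 0.3, 1.521, -0, 1.321, -0.067], TCP at [210.011, -508.316, 302.646] pointing down, gripper open.
Joint ranges: [-3.03, 3.03], [-0.79, 2.21], [0.23, 2.52], [-1.04, 4.18], [0, 3.07], [-2.55, 2.55]. Speed limits (rad/s): [2.22, 2.22, 2.57, 3.14, 3.14, 3.14].

INTERFACE

Orientations are given as [roll, pitch, yaw] about the fixed x, y, z axes, in that order (R = Rz(yaw) Ry(pitch) Rx(roll)).
In Python, from cell import manip, eyes, finder gives the robot as it stands.
- The arm moves only by the tool drive_tool, never from a script. Its argument "rows" is a list of rows, each an object with "offset": the shift along the tool's x, y, z in mm, a list of three; "spin": the turn about the tool's z in degrees; "jaw": the finger opening in mm, from 0 to 94. In form: [{"offset": [dx, dy, dz], "spin": spin, "jaw": jaw}, ...]. A call has 1 to 20 rows; each row shifts and turns the commanded pose from where the row before left it, along the tool's axes as they then stand; what a row does not reach is not made up. A row lasts 1/10 s, in which the tool goes at most 50 mm and 8.59 degrees, less where a joint would pass 70% of its speed; a pose out of reach is approached as far as the arm can. A call is refused whole if a number of a shift passes 50 or a number of a turn 8.59, either way. A call with a gripper value outside its range is refused whole. The fingers move at their own pace and stop on an object; "force" is the grip in N (left out, the last holds). Time passes only in rows, so rows that do not move let the fingers close. It gives the time, the measured TCP pose, the force and the opening at its end, in the units of the state.
- manip.read_state(): the state, without advancing time (a new reading comes with each control period).
- eyes.camera(name): name is "scene" or "top" or "wrist"; returns a dict with "color" (480x640x3 uint8, blue, green, red), "depth" (480x640 float32, mm along the optical axis (not along the pixel's ray), 0 where there is no reading), "vfov" (degrees; the focal length in pixels is half the picture's height over the tangent of half this angle, whatever the lens; pixels are square), "cx", "cy" (the principal point, pixels), "D" ([k1, k2, p1, p2, k3] as OpenCV has them; the pictures are not rectified), "rvec" (rotation vector, rad) and "tvec" (3), from world to camera coordinates, as OpenCV has them. Camera axes: x right, y down, z forward; pixel columns grow to the right and rows downward; lengths in mm; the calibration is good to about 2 mm. A picture is of the moment at which its call begins.
- manip.sign_off(): hands the job in, once; it reports no verdict.
Trained networks look in the newest picture that a camera, given by its name, has taken for a name from the list of things; names that differ only in an ending like _2 or _b are one class to them, and where a whole thing is asked for, a point or a joint stands for the part that bears it (a point fixed in the world has none). Each returns a list of dicts, best first, with "p" (0 to 1); they miss things now and then, are a little off and sometimes report something else, mostly with a low value. They report only what shows in the picture. A call takes as long as a camera call. They do not tell look-alikes from the thing itself.
- finder.find_in(camera, target): "uv" ([column, row] in pixels, amid what is visible of it).
The state is a dict: "clock": time; "joints": joint angles; "qd": joint speeds; "effort": joint torques, N m; "eef_pos": TCP position; "eef_rot": TCP orientation; "wrist_force": force on the tool from outside, world axes, zero at the start; "moment": the same for the moment, N m; "finger_gap": finger opening in mm.
Only numpy, scipy, OpenCV 4.12 (cv2) and the standard library are available. Lean on these libraries where they do the work, as an engineer would, in place of code of your own. Each camera call takes 0.05 s, during which the arm holds its last target. There are 200 camera calls.

TASK

Get the leak-test fixture ready: turn the loose two-armed collar in its block until one of its end holes lines up with the hole in the block, then take the long index pin from the rack and pass it down through both holes until its shoulder rests fully home on the collar, and let go. The collar must stay seated flat in the block; leave the short plug and everything else on the table where it is.

Things in the scene. Friction and masses are not known exactly. Their poses are not given: they have to be found in the camera images.
- collar_grip (a point): Loose white index collar in the fixture block: a flat flange 170 (x) x 44 x 16 mm with a grip block on top, 24 mm thick (x), 44 mm wide (y), 46 mm tall above the flange. This point is on the turning axis inside the grip block, 27 mm above the flange top, 43 mm above the fixture's top. z up. It turns freely about z either way, held only by weight (about 0.4 kg), friction and 1 mm side play.
- collar_hole (a point): Mouth centre, at the flange top, of one of the collar's two alike through-holes, 19.5 mm wide, the one 60 mm from the axis along the collar's x; its twin is 60 mm from the axis along -x and serves as well. Below the flange the collar has a steel spigot 50 mm wide, 40 mm long, in the block's 52 mm bore.
- deck_hole (a point): Mouth centre of the index hole in the fixed grey-painted metal fixture block (190 x 120 mm, 60 mm high), level with the block's top; 19.5 mm wide, right through to the table. x along the block's long side, z up. The bore with the collar's axis is 60 mm from here along -x. Brass stubs stick out low at the -x end. Place and yaw vary.
- pin_center (a point): Centre of the steel index pin, 110 mm long, upright in one of the rack's holes: shank 16 mm wide, 65 mm long, then a shoulder disc 30 mm wide, 6 mm thick, then a round grip 24 mm wide, 39 mm tall, with dark rings. This point is 55 mm above the tip, 10 mm below the shoulder's underside; the grip's middle is 36 mm above it. z along the pin, up. About 0.2 kg.
- pin_tip (a point): Lower end of the index pin, 8 mm wide; its nose tapers over 10 mm up to the 16 mm shank.
- plug_center (a point): Bystander: blanking plug, steel, 58 mm long, in the other rack hole: shank 16 mm wide and only 40 mm long under a flat mushroom head 42 mm wide, 18 mm tall. This point is its centre, 29 mm above the tip.
- rack: Fixed grey plastic pin rack, 60 mm (x) x 160 mm (y) x 50 mm high, with two blind holes 19.5 mm wide and 35 mm deep at 50 mm to either side of the middle along y; their floors are 15 mm above the table. Which hole holds the pin varies. Origin at the centre of its underside.
- coupling_a: Bystander: brass coupling standing on the table, 32 mm wide, 56 mm tall. Origin at the centre of its underside.
- coupling_b: Bystander: another brass coupling of the same size, between the rack and the fixture, towards the robot. Origin at the centre of its underside.
- wrench: Bystander: steel wrench lying flat, 170 mm long along its x. Origin at the centre of its underside.
- tape: Bystander: green plastic tape dispenser, 140 x 55 mm, 75 mm tall. Origin at the centre of its underside.
- pen_cup: Bystander: black plastic cup of pens, 76 mm wide, 100 mm tall, 150 mm with the pens. Origin at the centre of its underside.
- wash_bottle: Bystander: white plastic bottle, 66 mm wide, 150 mm tall. Origin at the centre of its underside.
Mind the look-alikes: they are no part of the job. What is shaped like the part that bears collar_grip but orange is not meant. Leave any yellow look-alike of the part that bears pin_center alone.

How it is judged (in metres and radians):
On the way:
1. the collar is turned so that one end hole lies over the block's hole, seated flat, with the pin not yet in it (angle between the x axis of collar_grip and the x axis of deck_hole, either way round below 0.07 rad and z of collar_grip in the frame of deck_hole below 0.046 m and angle between collar_grip's own z axis and vertical below 0.05 rad and horizontal distance between pin_center and deck_hole above 0.03 m), for 0.2 s.
At the end, for the whole second after the job is handed in: The pin stands upright (within 0.07 rad) in the block's hole (centre within 6 mm of it, seen from above), through the collar, with its shoulder down on the collar to within 3 mm; the collar is aligned with the block within 0.07 rad, flat (0.05 rad) and fully seated (3 mm); all at rest and released (angle between the x axis of collar_grip and the x axis of deck_hole, either way round below 0.07 rad and z of collar_grip in the frame of deck_hole below 0.046 m and angle between collar_grip's own z axis and vertical below 0.05 rad and horizontal distance between pin_center and deck_hole below 0.006 m and z of pin_center in the frame of deck_hole between 0.002 and 0.009 m and angle between pin_center's own z axis and vertical below 0.07 rad and linear speed of each of pin, collar below 0.02 m/s); the robot touches nothing.
It fails at once if the short plug is moved by more than 20 mm (distance of plug_center from where it was at the start of the episode above 0.02 m).
It fails at once if a bystander on the table is moved by more than 30 mm (distance of any of coupling_a, coupling_b, wrench, tape, pen_cup, wash_bottle from where it was at the start of the episode above 0.03 m).
It also fails if it takes over 51 s, if anything falls off the work surface, if the arm or the gripper's body presses on something with over 40 N, if the wrist force passes 120 N, or if a joint passes its speed limit or range.

## Working session

There is one attempt and no reset: what is moved stays moved. The work goes in short steps, Python scripts to look and compute and a tool call to move; the robot and the scene stay as the last step left them, time stands still between calls to the robot, and variables do not carry over. Pictures are saved under pics/ and viewed, about 8 in all and at most 12, crops included, and the job is handed in when it is done.

Besides the shell and the picture viewer there is one more tool, called after "Emit:" as name(argument=value, ...), one argument or row to a line, values as JSON. drive_tool: Moves the arm, as the interface text tells. Its arguments: {"type":"object","properties":{"rows":{"type":"array","items":{"type":"object","properties":{"offset":{"type":"array","items":{"type":"number"}},"spin":{"type":"number"},"jaw":{"type":"number"}}}},"force":{"type":"number"}},"required":["rows"]}

```bash
ls; mkdir -p pics; cat > h.py <<'E'
import numpy as np, cv2
from cell import manip, eyes, finder
def K(c):
    f=240/np.tan(np.radians(c["vfov"])/2); return np.array([[f,0,c["cx"]],[0,f,c["cy"]],[0,0,1.]])
def cloud(c):
    "world xyz per pixel"
    v,u=np.mgrid[0:480,0:640]; p=np.stack([u,v],-1).reshape(-1,1,2).astype(np.float64)
    n=cv2.undistortPoints(p,K(c),np.array(c["D"],float)).reshape(480,640,2)
    d=c["depth"][...,None].astype(float)
    X=np.concatenate([n*d,d],-1); R=cv2.Rodrigues(np.array(c["rvec"],float))[0]
    W=(X-np.array(c["tvec"],float).reshape(3))@R; W[c["depth"]==0]=np.nan
    return W
def px(c,uv,z):
    "intersect ray of pixel with height z"
    n=cv2.undistortPoints(np.array([[uv]],float),K(c),np.array(c["D"],float)).reshape(2)
    R=cv2.Rodrigues(np.array(c["rvec"],float))[0]; t=np.array(c["tvec"],float).reshape(3)
    o=-R.T@t; r=R.T@np.array([n[0],n[1],1]); return o+r*(z-o[2])/r[2]
E
python3 - <<'E'
from h import *
s=manip.read_state(); print({k:np.round(v,3) for k,v in s.items()})
for n in ("top","scene"):
    c=eyes.camera(n); cv2.imwrite(f"pics/{n}0.png",c["color"]); W=cloud(c); np.savez(f"{n}0.npz",W=W)
    for t in ["collar_grip","collar_hole","deck_hole","pin_center","plug_center","rack","coupling_a","wrench","tape"]:
        for r in finder.find_in(n,t)[:3]:
            u,v=map(int,r["uv"]); print(n,t,np.round(r["uv"]),round(r["p"],2),np.round(W[v,u]))
E
```

```text
pics
{'clock': np.float64(0.0), 'joints': array([-1.246,  0.3  ,  1.522,  0.   ,  1.321, -0.067]), 'qd': array([-0.001,  0.   , -0.002, -0.001, -0.001, -0.003]), 'effort': array([ 0.0000e+00, -5.3180e+01, -3.5274e+01,  7.1000e-02,  2.4000e-02,
       -0.0000e+00]), 'eef_pos': array([ 209.964, -508.175,  302.072]), 'eef_rot': array([-3.14 , -0.   ,  0.392]), 'wrist_force': array([-0.152, -0.258,  0.533]), 'moment': array([-0.023, -0.009, -0.006]), 'finger_gap': np.float64(93.965)}
top collar_grip [273. 252.] 0.9 [511. 108. 108.]
top collar_grip [211. 341.] 0.64 [289. 245. 102.]
top collar_grip [433. 264.] 0.2 [ 505. -292.   72.]
top collar_hole [209. 342.] 0.93 [287. 251.  96.]
top collar_hole [273. 251.] 0.56 [512. 110. 115.]
top collar_hole [281. 259.] 0.48 [501.  89.  75.]
top pin_center [400. 248.] 0.71 [ 531. -201.  125.]
top pin_center [402. 213.] 0.51 [ 625. -205.  106.]
top plug_center [434. 263.] 0.51 [ 510. -294.   75.]
top rack [411. 259.] 0.75 [ 522. -240.   53.]
top rack [348. 295.] 0.54 [420. -79.  56.]
top coupling_a [314. 174.] 0.65 [736.  17.  54.]
top coupling_a [479
[... 228 characters left out ...]
scene collar_hole [343. 214.] 0.87 [529.  92.  77.]
scene deck_hole [336. 226.] 0.7 [530.  66.  64.]
scene deck_hole [345. 214.] 0.47 [532.  98.  76.]
scene pin_center [303. 349.] 0.84 [ 638. -219.  102.]
scene pin_center [259. 315.] 0.83 [ 542. -213.  116.]
scene plug_center [218. 357.] 0.84 [ 514. -305.   73.]
scene rack [244. 347.] 0.67 [ 530. -258.   51.]
scene coupling_a [258. 263.] 0.78 [434. -90.  37.]
scene coupling_a [412. 294.] 0.74 [740.   9.  57.]
scene wrench [368. 384.] 0.62 [ 755. -178.    7.]
scene wrench [413. 297.] 0.46 [745.   4.  53.]
scene wrench [441. 152.] 0.31 [633. 371.  99.]
scene tape [376. 139.] 0.76 [448. 393.  33.]
scene tape [249. 465.] 0.32 [ 685. -420.  140.]
```

```bash
python3 - <<'E'
import cv2
a=cv2.imread("pics/top0.png")[160:370,130:510]; cv2.imwrite("pics/top0c.png",cv2.resize(a,None,fx=2.1,fy=2.1,interpolation=3))
E
```

```text
(no output)
```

View pics/top0c.png

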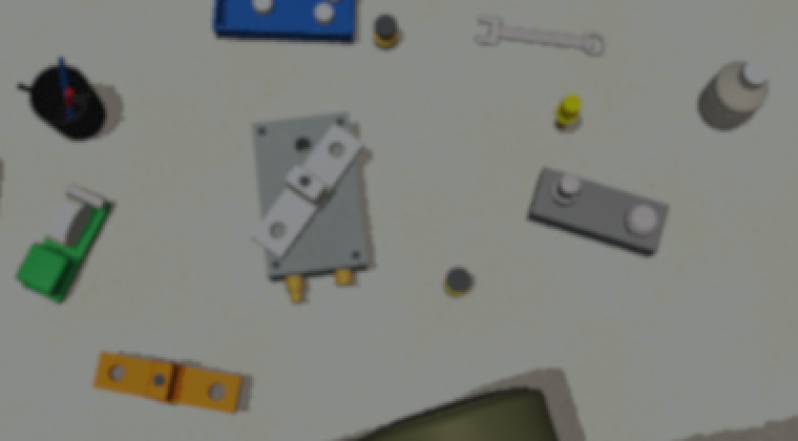

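View pics/scene0.png

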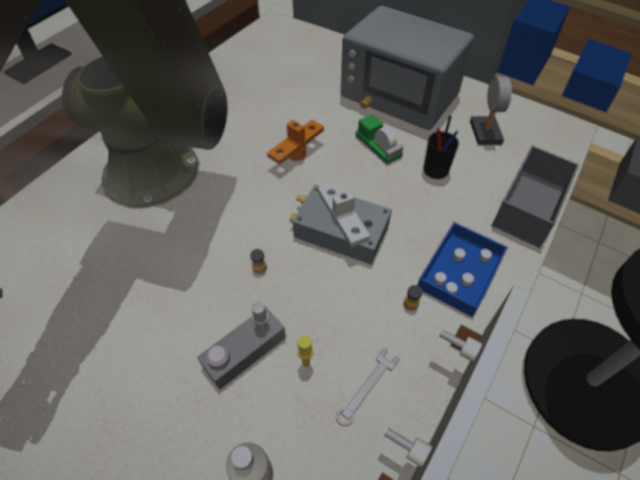

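The top view (crop = 2.1·(px−[130,160])) shows the white collar's grip at px (275,247), with its holes at (290,231) and (262,270), and the block's open hole at (274,229).

Candidates:
- **Collar:** white (275,247) or orange (211,341). I choose the white one, which sits in the block.
- **Pin:** steel in the rack (400,248) or yellow on the table (402,212). I choose the steel one, the narrow head in the rack's +y hole.
- **Plug:** the wide head at (435,264), which I leave alone.

```bash
python3 - <<'E'
from h import *
c=eyes.camera("top")
P={}
for k,uv,z in [("grip",(275.2,246.5),122),("h1",(290.5,231.2),76),("h2",(262,269.6),76),("deck",(273.9,228.7),60),("pin",(400.9,248),125),("plug",(435.2,263.5),73)]:
    P[k]=px(c,uv,z); print(k,np.round(P[k]))
m=(P["h1"]+P["h2"])/2; print("axis",m, "coll ang",np.degrees(np.arctan2(*(P["h1"]-P["h2"])[1::-1])),"len",np.linalg.norm(P["h1"]-P["h2"]))
d=P["deck"]-m; print("deck ang",np.degrees(np.arctan2(d[1],d[0])),np.hypot(*d[:2]))
# depth-based: cloud heights
for n in ("top","scene"):
    W=np.load(n+"0.npz")["W"].reshape(-1,3)
    near=np.hypot(W[:,0]-m[0],W[:,1]-m[1])<130
    g=W[near&(W[:,2]>112)&(W[:,2]<130)]; print(n,"grip",len(g),g.mean(0))
    b=W[near&(W[:,2]>52)&(W[:,2]<66)]; r=cv2.minAreaRect(b[:,:2].astype(np.float32)); print("block",len(b),r)
    f=W[near&(W[:,2]>70)&(W[:,2]<84)]; r=cv2.minAreaRect(f[:,:2].astype(np.float32)); print("flange",len(f),r)
    q=W[(np.hypot(W[:,0]-P["pin"][0],W[:,1]-P["pin"][1])<35)&(W[:,2]>95)]; print("pin",len(q),q.mean(0),q.max(0))
w=eyes.camera("wrist"); R=cv2.Rodrigues(np.array(w["rvec"],float))[0]; s=manip.read_state()
print("wrist cam pos",-R.T@np.array(w["tvec"]).reshape(3),"axis",R[2],"vfov",w["vfov"],s["eef_pos"])
E
```

```text
grip [522. 102. 122.]
h1 [573.  70.  76.]
h2 [472. 135.  76.]
deck [582. 113.  60.]
pin [ 531. -203.  125.]
plug [ 507. -297.   73.]
axis [522.54727336 102.35898767  76.        ] coll ang -32.895411818556454 len 120.88475419942132
deck ang 10.408523226277065 60.45824899565055
top grip 185 [520.84489803 101.84237482 121.59751349]
block 2235 ((523.378662109375, 98.7912368774414), (191.42141723632812, 134.11351013183594), 7.257352828979492)
flange 890 ((523.5977783203125, 102.78459167480469), (160.43565368652344, 125.47396087646484), 0.6598754525184631)
pin 100 [ 530.23606332 -200.90333775  120.68403809] [ 544.46035281 -190.21584362  130.80129469]
scene grip 240 [524.78409859  98.89267265 121.24072054]
block 2511 ((523.60205078125, 97.1651840209961), (191.12806701660156, 134.28359985351562), 9.698068618774414)
flange 939 ((523.3074340820312, 101.42684936523438), (45.762271881103516, 172.90809631347656), 57.54256820678711)
pin 216 [ 537.18228799 -207.6758954   117.95643925] [ 546.87174612 -193.85061983  128.47255615]
wrist cam pos [ 283.50918248 -478.02189041  384.83372334] axis [-0.25057973 -0.10328367 -0.96257066] vfov 68.99006740679062 [ 210.00943561 -508.31262316  302.59954488]
```

Emit:
drive_tool(
  rows=[
    {"offset": [16, -14, 0], "spin": 0, "jaw": 70},
    {"offset": [32, -27, 0], "spin": 0, "jaw": 70},
    {"offset": [32, -27, 0], "spin": 0, "jaw": 70},
    {"offset": [32, -27, 0], "spin": 0, "jaw": 70},
    {"offset": [32, -27, 0], "spin": 0, "jaw": 70},
    {"offset": [32, -27, 0], "spin": 0, "jaw": 70},
    {"offset": [32, -27, 0], "spin": 0, "jaw": 70},
    {"offset": [32, -27, 0], "spin": 0, "jaw": 70},
    {"offset": [32, -27, 0], "spin": 0, "jaw": 70},
    {"offset": [32, -27, 0], "spin": 0, "jaw": 70},
    {"offset": [32, -27, 0], "spin": 0, "jaw": 70},
    {"offset": [32, -27, 0], "spin": 0, "jaw": 70},
    {"offset": [32, -27, 0], "spin": 0, "jaw": 70},
    {"offset": [32, -27, 0], "spin": 0, "jaw": 70},
    {"offset": [32, -27, 0], "spin": 0, "jaw": 70},
    {"offset": [32, -27, 0], "spin": 0, "jaw": 70},
    {"offset": [25, -25, 0], "spin": 0, "jaw": 70},
    {"offset": [0, 0, 0], "spin": 0, "jaw": 70},
    {"offset": [0, 0, 0], "spin": 0, "jaw": 70},
  ],
)

```text
clock: 3.0
eef_pos: [521.9, 101.3, 302.3]
eef_rot: [-3.142, 0.001, 0.393]
wrist_force: [1.0, -0.6, -0.1]
finger_gap: 69.7
```

```bash
python3 - <<'E'
from h import *
s=manip.read_state(); print(s["eef_pos"],s["eef_rot"],s["clock"])
c=eyes.camera("wrist"); cv2.imwrite("pics/w1.png",c["color"]); W=cloud(c); np.savez("w1.npz",W=W,**{k:np.array(c[k],float) for k in("vfov","cx","cy","D","rvec","tvec")})
W=W.reshape(-1,3)
g=W[(W[:,2]>112)&(W[:,2]<130)&(np.hypot(W[:,0]-522,W[:,1]-102)<60)]; print("grip",len(g),g.mean(0) if len(g) else 0)
f=W[(W[:,2]>70)&(W[:,2]<84)&(np.hypot(W[:,0]-522,W[:,1]-102)<110)]; print("flange",cv2.minAreaRect(f[:,:2].astype(np.float32)))
f=W[(W[:,2]>52)&(W[:,2]<68)&(np.hypot(W[:,0]-522,W[:,1]-102)<130)]; print("block",cv2.minAreaRect(f[:,:2].astype(np.float32)))
E
```

```text
[521.9100977  101.34525114 302.33195992] [-3.14152949e+00  6.38001907e-04  3.93136963e-01] 3.0
grip 1687 [525.71560901 103.64478205 121.66790085]
flange ((523.8502807617188, 103.02613830566406), (45.060752868652344, 170.48866271972656), 57.77512741088867)
block ((522.6514892578125, 108.52029418945312), (190.9857177734375, 132.95538330078125), 9.495678901672363)
```

View pics/w1.png

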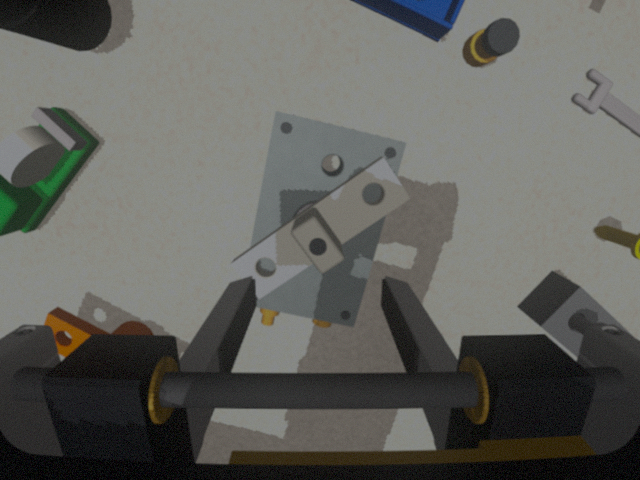

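The wrist view shows the deck hole at (332,163), the collar holes at (373,193) and (265,266), and the grip's top dimple at (318,246). The colour and the seat match the description.

```bash
python3 - <<'E'
from h import *
c=dict(np.load("w1.npz")); c={k:(v.item() if v.ndim==0 else v) for k,v in c.items()}
a=lambda d:np.degrees(np.arctan2(d[1],d[0]))
d=px(c,(332,163.5),60);h1=px(c,(373,193.5),76);h2=px(c,(265.5,266.5),76);g=px(c,(318,246),122)
m=(h1+h2)/2; print(d,h1,h2,g,"m",m,"len",np.linalg.norm(h1-h2),"collar",a(h1-h2),"block",a(d-m),np.hypot(*(d-m)[:2]))
s=[px(c,p,60) for p in((286.5,127.5),(391,153),(345.5,314.5))]
print("screws: long",a(s[1]-s[2]),"short",a(s[0]-s[1])-90)
E
```

```text
[584.51485607 113.70160515  60.        ] [575.08043235  70.86928511  76.        ] [474.32272532 135.0686778   76.        ] [524.18359995 102.4196806  122.        ] m [524.70157883 102.96898146  76.        ] len 119.47249703576053 collar -32.5039047247481 block 10.172640716003691 60.76855555770855
screws: long 9.31185894128186 short 9.381283502162049
```

Emit:
drive_tool(
  rows=[
    {"offset": [2.4, -0.6, 0], "spin": -8.5, "jaw": 50},
    {"offset": [0, 0, 10], "spin": -8.5, "jaw": 50},
    {"offset": [0, 0, 20], "spin": -8.5, "jaw": 50},
    {"offset": [0, 0, 25], "spin": -8.5, "jaw": 50},
    {"offset": [0, 0, 25], "spin": -1, "jaw": 50},
    {"offset": [0, 0, 20], "spin": 0, "jaw": 50},
    {"offset": [0, 0, 12], "spin": 0, "jaw": 50},
    {"offset": [0, 0, 8], "spin": 0, "jaw": 50},
    {"offset": [0, 0, 0], "spin": 0, "jaw": 50},
    {"offset": [0, 0, 0], "spin": 0, "jaw": 30},
    {"offset": [0, 0, 0], "spin": 0, "jaw": 20},
    {"offset": [0, 0, 0], "spin": 0, "jaw": 20},
    {"offset": [0, 0, 0], "spin": 0, "jaw": 20},
  ],
  force=12,
)

```text
clock: 4.35
eef_pos: [524.1, 102.5, 183.1]
eef_rot: [3.141, -0.0, 1.003]
wrist_force: [-1.3, 0.9, 1.7]
finger_gap: 24.1
```

Gap is 24.1 mm, so the grip block is held squarely. Next I turn the collar +42° (yaw 1.003 → about 1.736).

Emit:
drive_tool(
  rows=[
    {"offset": [0, 0, 0], "spin": -3, "jaw": 20},
    {"offset": [0, 0, 0], "spin": -6, "jaw": 20},
    {"offset": [0, 0, 0], "spin": -6, "jaw": 20},
    {"offset": [0, 0, 0], "spin": -6, "jaw": 20},
    {"offset": [0, 0, 0], "spin": -6, "jaw": 20},
    {"offset": [0, 0, 0], "spin": -6, "jaw": 20},
    {"offset": [0, 0, 0], "spin": -5, "jaw": 20},
    {"offset": [0, 0, 0], "spin": -4, "jaw": 20},
    {"offset": [0, 0, 0], "spin": 0, "jaw": 20},
    {"offset": [0, 0, 0], "spin": 0, "jaw": 20},
    {"offset": [0, 0, 0], "spin": 0, "jaw": 20},
  ],
)

```text
clock: 5.45
eef_pos: [524.2, 102.5, 183.1]
eef_rot: [3.141, 0.0, 1.734]
wrist_force: [0.1, 0.8, 5.4]
finger_gap: 23.9
```

Emit:
drive_tool(
  rows=[
    {"offset": [0, 0, 0], "spin": 0, "jaw": 30},
    {"offset": [0, 0, 0], "spin": 0, "jaw": 50},
    {"offset": [0, 0, 0], "spin": 0, "jaw": 60},
    {"offset": [0, 0, -8], "spin": 0, "jaw": 60},
    {"offset": [0, 0, -20], "spin": 0, "jaw": 60},
    {"offset": [0, 0, -30], "spin": 0, "jaw": 60},
    {"offset": [0, 0, -35], "spin": 0, "jaw": 60},
    {"offset": [0, 0, -27], "spin": 0, "jaw": 60},
    {"offset": [0, 0, 0], "spin": 0, "jaw": 60},
    {"offset": [0, 0, 0], "spin": 0, "jaw": 60},
  ],
)

```text
clock: 6.45
eef_pos: [523.9, 102.4, 302.9]
eef_rot: [3.141, 0.0, 1.736]
wrist_force: [-0.3, -1.0, 0.6]
finger_gap: 60.1
```

```bash
python3 - <<'E'
from h import *
s=manip.read_state(); print(s["eef_pos"],s["eef_rot"],s["clock"])
c=eyes.camera("wrist"); W=cloud(c); np.savez("w2.npz",W=W,**{k:np.array(c[k],float) for k in("vfov","cx","cy","D","rvec","tvec")})
# pixel of axis point, crop around
X=lambda p:cv2.projectPoints(np.array([p],float),np.array(c["rvec"],float),np.array(c["tvec"],float),K(c),np.array(c["D"],float))[0].ravel()
u,v=X((555,108,76)).astype(int); print("crop origin",u-130,v-100, "exp hole",X((583.5,112.8,76)))
x0,y0=max(0,u-130),max(0,v-100)
cv2.imwrite("pics/w2.png",cv2.resize(c["color"][y0:y0+200,x0:x0+260],None,fx=3,fy=3,interpolation=3))
W=W.reshape(-1,3); f=W[(W[:,2]>70)&(W[:,2]<84)&(np.hypot(W[:,0]-524,W[:,1]-103)<100)]; print("flange",cv2.minAreaRect(f[:,:2].astype(np.float32)),np.median(f[:,2]))
E
```

```text
[523.88105345 102.42048678 302.89038009] [3.14087543e+00 4.64244486e-05 1.73551072e+00] 6.45
crop origin 222 133 exp hole [383.54377194 233.53867845]
flange ((524.66552734375, 102.64643859863281), (170.57431030273438, 44.81739044189453), 9.663549423217773) 76.08927658718147
```

View pics/w2.png

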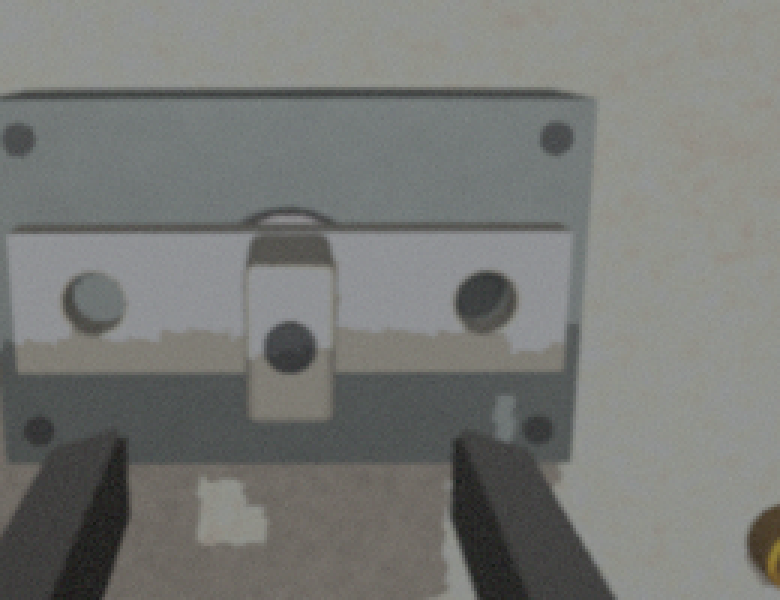

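The right hole at crop (486,301) shows the dark block hole through it. The left hole shows the block top, as it should. The flange is at 9.66° and its top at 76.1 mm, so the collar is aligned and seated. Next, the pin.

Emit:
drive_tool(
  rows=[
    {"offset": [-15, -2, 0], "spin": 0, "jaw": 60},
    {"offset": [-32, -4.5, 0], "spin": 0, "jaw": 60},
    {"offset": [-36, -5, 0], "spin": 0, "jaw": 60},
    {"offset": [-36, -5, 0], "spin": 0, "jaw": 60},
    {"offset": [-36, -5, 0], "spin": 0, "jaw": 60},
    {"offset": [-36, -5, 0], "spin": 0, "jaw": 60},
    {"offset": [-36, -5, 0], "spin": 0, "jaw": 60},
    {"offset": [-36, -5, 0], "spin": 0, "jaw": 60},
    {"offset": [-25, -3.5, 0], "spin": 0, "jaw": 60},
    {"offset": [-14, -2, 0], "spin": 8.5, "jaw": 60},
    {"offset": [0, 0, 0], "spin": 8.5, "jaw": 60},
    {"offset": [0, 0, 0], "spin": 8.5, "jaw": 60},
    {"offset": [0, 0, 0], "spin": 8.5, "jaw": 60},
    {"offset": [0, 0, 0], "spin": 8.5, "jaw": 60},
    {"offset": [0, 0, 0], "spin": 3, "jaw": 60},
    {"offset": [0, 0, 0], "spin": 0, "jaw": 60},
    {"offset": [0, 0, 0], "spin": 0, "jaw": 60},
  ],
)

```text
clock: 8.2
eef_pos: [531.8, -202.9, 302.0]
eef_rot: [-3.141, 0.0, 0.943]
wrist_force: [0.3, -0.3, 0.4]
finger_gap: 59.9
```

```bash
python3 - <<'E'
from h import *
s=manip.read_state(); print(s["eef_pos"],s["eef_rot"],s["clock"])
c=eyes.camera("wrist"); W=cloud(c); cv2.imwrite("pics/w3.png",c["color"]); np.savez("w3.npz",W=W,**{k:np.array(c[k],float) for k in("vfov","cx","cy","D","rvec","tvec")})
W=W.reshape(-1,3); near=np.hypot(W[:,0]-532,W[:,1]+203)<30
for a,b in((121,130),(80,95),(110,121)):
    g=W[near&(W[:,2]>a)&(W[:,2]<b)]; print(a,len(g),g.mean(0) if len(g) else 0, cv2.minEnclosingCircle(g[:,:2].astype(np.float32)) if len(g) else 0)
print([(t,r["uv"],r["p"]) for t in("pin_center","plug_center") for r in finder.find_in("wrist",t)[:3]])
E
```

```text
[ 531.77192076 -202.87862907  302.01971215] [-3.14051556e+00  2.72017022e-04  9.43092116e-01] 8.2
121 697 [ 534.92308555 -203.34928664  124.83615317] ((534.85986328125, -203.8074188232422), 11.94064998626709)
80 276 [ 539.2511014  -197.10786976   86.0393288 ] ((534.6699829101562, -203.77386474609375), 14.951238632202148)
110 112 [ 539.72653482 -196.36146684  115.17726102] ((536.17578125, -201.501220703125), 11.747239112854004)
[('pin_center', [320.4, 240.9], 0.95), ('pin_center', [418.4, 171.0], 0.84), ('plug_center', [353.9, 318.0], 0.81)]
```

View pics/w3.png

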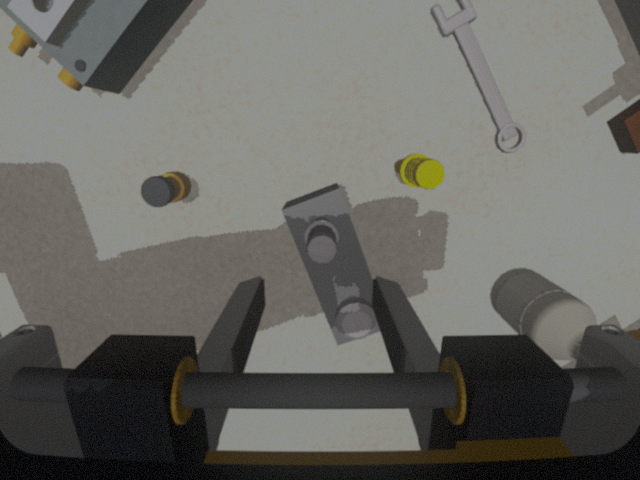

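The steel pin is at (321,243), between the jaws, with the plug at (355,318) and the yellow look-alike at (428,172). By depth its top is at (534.9,−203.7,125), r = 12, and the shoulder top is at z = 86, r = 15, which matches the description.

Emit:
drive_tool(
  rows=[
    {"offset": [1.1, 2.9, 5], "spin": 0, "jaw": 60},
    {"offset": [0, 0, 18], "spin": 0, "jaw": 60},
    {"offset": [0, 0, 28], "spin": 0, "jaw": 60},
    {"offset": [0, 0, 28], "spin": 0, "jaw": 60},
    {"offset": [0, 0, 20], "spin": 0, "jaw": 60},
    {"offset": [0, 0, 11], "spin": 0, "jaw": 60},
    {"offset": [0, 0, 6], "spin": 0, "jaw": 60},
    {"offset": [0, 0, 0], "spin": 0, "jaw": 60},
    {"offset": [0, 0, 0], "spin": 0, "jaw": 40},
    {"offset": [0, 0, 0], "spin": 0, "jaw": 20},
    {"offset": [0, 0, 0], "spin": 0, "jaw": 18},
    {"offset": [0, 0, 0], "spin": 0, "jaw": 18},
    {"offset": [0, 0, 0], "spin": 0, "jaw": 18},
  ],
  force=25,
)

```text
clock: 9.65
eef_pos: [535.1, -203.2, 186.8]
eef_rot: [3.141, -0.0, 0.942]
wrist_force: [-0.9, 0.4, 2.0]
finger_gap: 23.7
```

Emit:
drive_tool(
  rows=[
    {"offset": [0, 0, -8], "spin": 0, "jaw": 18},
    {"offset": [0, 0, -22], "spin": 0, "jaw": 18},
    {"offset": [0, 0, -32], "spin": 0, "jaw": 18},
    {"offset": [0, 0, -32], "spin": 0, "jaw": 18},
    {"offset": [0, 0, -24], "spin": 0, "jaw": 18},
    {"offset": [0, 0, -12], "spin": 0, "jaw": 18},
    {"offset": [12, -6.2, 0], "spin": 0, "jaw": 18},
    {"offset": [25, -13, 0], "spin": 0, "jaw": 18},
    {"offset": [32, -16.5, 0], "spin": 0, "jaw": 18},
    {"offset": [32, -16.5, 0], "spin": 0, "jaw": 18},
    {"offset": [32, -16.5, 0], "spin": 0, "jaw": 18},
    {"offset": [32, -16.5, 0], "spin": 0, "jaw": 18},
    {"offset": [32, -16.5, 0], "spin": 0, "jaw": 18},
    {"offset": [32, -16.5, 0], "spin": 0, "jaw": 18},
    {"offset": [28, -14.4, 0], "spin": 0, "jaw": 18},
    {"offset": [18, -9, 0], "spin": 0, "jaw": 18},
    {"offset": [9.2, -4.8, 0], "spin": 0, "jaw": 18},
    {"offset": [0, 0, 0], "spin": 0, "jaw": 18},
    {"offset": [0, 0, 0], "spin": 0, "jaw": 18},
  ],
)

```text
clock: 11.55
eef_pos: [583.8, 112.3, 316.0]
eef_rot: [-3.141, 0.001, 0.941]
wrist_force: [0.6, -1.0, -1.3]
finger_gap: 23.6
```

```bash
python3 - <<'E'
from h import *
s=manip.read_state(); print(s["eef_pos"],s["eef_rot"],s["clock"],s["finger_gap"])
c=eyes.camera("wrist"); cv2.imwrite("pics/w4.png",c["color"])
X=lambda c,p:cv2.projectPoints(np.array([p],float),np.array(c["rvec"],float),np.array(c["tvec"],float),K(c),np.array(c["D"],float))[0].ravel()
e=s["eef_pos"]; print("expected tip px",X(c,(e[0],e[1],147)),"hole px",X(c,(583.8,112.7,76)))
for t in("pin_tip","collar_hole","deck_hole"): print(t,[(r["uv"],r["p"]) for r in finder.find_in("wrist",t)[:3]])
E
```

```text
[583.80695855 112.32378121 316.00697529] [-3.14095420e+00  8.45768033e-04  9.41382405e-01] 11.55 23.59800825172363
expected tip px [317.9721392  253.31767651] hole px [317.78780521 230.42937972]
pin_tip [([317.4, 302.0], 0.76), ([522.1, 423.6], 0.76)]
collar_hole [([41.0, 274.8], 0.84), ([275.8, 259.9], 0.81)]
deck_hole [([273.6, 237.5], 0.78), ([317.5, 308.4], 0.68)]
```

View pics/w4.png

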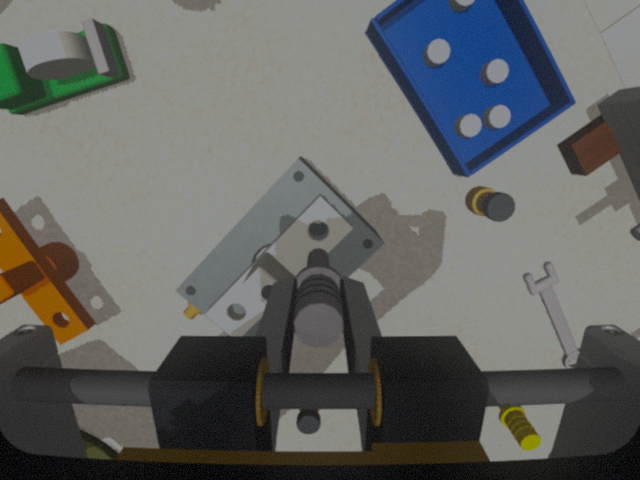

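The tip is at (317,252) against an expected (318,253), with the hole at (318,230) right below it along the view line. The collar is unmoved. Descending.

Emit:
drive_tool(
  rows=[
    {"offset": [0.3, -0.2, 8], "spin": 0, "jaw": 18},
    {"offset": [0, 0, 18], "spin": 0, "jaw": 18},
    {"offset": [0, 0, 20], "spin": 0, "jaw": 18},
    {"offset": [0, 0, 12], "spin": 0, "jaw": 18},
    {"offset": [0, 0, 7], "spin": 0, "jaw": 18},
    {"offset": [0, 0, 5], "spin": 0, "jaw": 18},
    {"offset": [0, 0, 5], "spin": 0, "jaw": 18},
    {"offset": [0, 0, 5], "spin": 0, "jaw": 18},
    {"offset": [0, 0, 5], "spin": 0, "jaw": 18},
    {"offset": [0, 0, 0], "spin": 0, "jaw": 18},
  ],
)

```text
clock: 12.75
eef_pos: [583.9, 113.1, 231.0]
eef_rot: [-3.141, 0.001, 0.942]
wrist_force: [0.2, -0.2, -1.8]
finger_gap: 23.4
```

Emit:
drive_tool(
  rows=[
    {"offset": [0, 0, 4], "spin": 0, "jaw": 18},
    {"offset": [0, 0, 4], "spin": 0, "jaw": 18},
    {"offset": [0, 0, 4], "spin": 0, "jaw": 18},
    {"offset": [0, 0, 4], "spin": 0, "jaw": 18},
    {"offset": [0, 0, 0], "spin": 0, "jaw": 18},
  ],
)

```text
clock: 13.25
eef_pos: [583.9, 113.1, 214.9]
eef_rot: [-3.141, 0.001, 0.942]
wrist_force: [0.3, 0.1, -1.0]
finger_gap: 23.1
```

Emit:
drive_tool(
  rows=[
    {"offset": [0, 0, 5], "spin": 0, "jaw": 18},
    {"offset": [0, 0, 6], "spin": 0, "jaw": 18},
    {"offset": [0, 0, 6], "spin": 0, "jaw": 18},
    {"offset": [0, 0, 5], "spin": 0, "jaw": 18},
    {"offset": [0, 0, 4], "spin": 0, "jaw": 18},
    {"offset": [0, 0, 3], "spin": 0, "jaw": 18},
    {"offset": [0, 0, 1.5], "spin": 0, "jaw": 18},
    {"offset": [0, 0, 0], "spin": 0, "jaw": 18},
  ],
)

```text
clock: 14.05
eef_pos: [584.0, 113.1, 185.0]
eef_rot: [-3.141, 0.0, 0.942]
wrist_force: [0.2, 0.4, -1.5]
finger_gap: 23.7
```

Emit:
drive_tool(
  rows=[
    {"offset": [0, 0, 1], "spin": 0, "jaw": 18},
    {"offset": [0, 0, 0.7], "spin": 0, "jaw": 18},
    {"offset": [0, 0, 0], "spin": 0, "jaw": 18},
  ],
)

```text
clock: 14.35
eef_pos: [584.0, 113.1, 183.5]
eef_rot: [3.142, -0.0, 0.942]
wrist_force: [0.0, 0.9, -1.8]
finger_gap: 23.5
```

Within about 1 mm of home. I release, let it drop, and rise.

Emit:
drive_tool(
  rows=[
    {"offset": [0, 0, 0], "spin": 0, "jaw": 26},
    {"offset": [0, 0, 0], "spin": 0, "jaw": 34},
    {"offset": [0, 0, 0], "spin": 0, "jaw": 46},
    {"offset": [0, 0, 0], "spin": 0, "jaw": 46},
    {"offset": [0, 0, -8], "spin": 0, "jaw": 46},
    {"offset": [0, 0, -20], "spin": 0, "jaw": 46},
    {"offset": [0, 0, -30], "spin": 0, "jaw": 46},
    {"offset": [0, 0, -35], "spin": 0, "jaw": 46},
    {"offset": [0, 0, -27], "spin": 0, "jaw": 46},
    {"offset": [0, 0, 0], "spin": 0, "jaw": 46},
    {"offset": [0, 0, 0], "spin": 0, "jaw": 46},
  ],
)

```text
clock: 15.45
eef_pos: [584.0, 113.1, 303.9]
eef_rot: [3.141, -0.001, 0.942]
wrist_force: [0.3, -0.3, -1.2]
finger_gap: 46.2
```

```bash
python3 - <<'E'
from h import *
s=manip.read_state(); print(s["eef_pos"],s["clock"],s["wrist_force"])
c=eyes.camera("wrist"); W=cloud(c).reshape(-1,3); cv2.imwrite("pics/w5.png",c["color"])
r=np.hypot(W[:,0]-584,W[:,1]-113)
g=W[(r<25)&(W[:,2]>112)]; print("pin top (expect z 121)",len(g),np.median(g[:,2]),cv2.minEnclosingCircle(g[g[:,2]>118][:,:2].astype(np.float32)))
g=W[(r<25)&(W[:,2]>79)&(W[:,2]<90)]; print("shoulder top (expect 82)",len(g),np.median(g[:,2]),cv2.minEnclosingCircle(g[:,:2].astype(np.float32)))
f=W[(W[:,2]>71)&(W[:,2]<79)&(np.hypot(W[:,0]-524,W[:,1]-103)<100)]; print("flange",cv2.minAreaRect(f[:,:2].astype(np.float32)),np.median(f[:,2]))
A=np.c_[f[:,:2]-f[:,:2].mean(0),np.ones(len(f))]; print("flange slope",np.linalg.lstsq(A,f[:,2],rcond=None)[0])
E
```

```text
[583.95100167 113.1254771  303.94510986] 15.45 [ 0.34973333 -0.2675146  -1.198738  ]
pin top (expect z 121) 7726 321.99124771591437 ((584.005615234375, 113.00519561767578), 24.997922897338867)
shoulder top (expect 82) 244 82.12257542638945 ((583.94921875, 112.10433959960938), 14.994786262512207)
flange ((524.6429443359375, 102.77833557128906), (170.8825225830078, 44.58662414550781), 9.311305046081543) 75.97581489861925
flange slope [ 2.17057932e-03 -2.55610795e-03  7.59324471e+01]
```

View pics/w5.png

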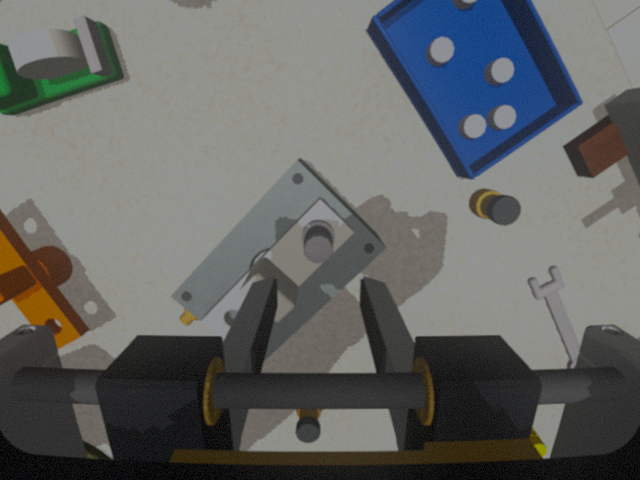

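The pin stands in the hole at (318,240). The shoulder top is at 82.1 mm (82 expected), the flange is flat at 76.0 mm, and the gripper is clear. Handing in.

```bash
python3 -c "
from cell import manip
print(manip.sign_off())"
```

```text
the job is handed in; nothing more can be done
None
```

I turned the collar about 42° until one end hole lay over the block's hole. Then I took the steel pin from the rack, passed it down through both holes, released it and backed the gripper off. I handed the job in at about 15.5 s; no verdict is reported.

Last checks, from the wrist camera after release:
- **Pin:** its shoulder top is at 82.1 mm, against 82 expected when fully home, and centred at (583.9, 112.1). That is within about 1 mm of the hole position I worked out, (583.8, 112.7).
- **Collar:** its flange lies at 9.3°, against about 9.4° for the block. The flange top is at 76.0 mm with a slope under 0.004 rad, so it is flat and seated.
- **Forces:** the wrist force read after each move stayed below about 6 N.
- **Failed check:** my reading of the pin's top height was spoiled because the filter also took in the gripper, so I relied on the shoulder height. I did not measure the pin's tilt separately.
- **Bystanders:** the arm did not go near any of them. I did not measure them again at the end.

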